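# Put the graders' tools back in their rests

## Task

The grading shift is over: put each of the four tools lying about on the table back into its own rest, the one made to its shape. The size gauge and the secateurs lie flat inside the fences that follow their outlines, the tape roll sits down over its hub, and the stamp stands upright in its rectangular well. Set each one down without dropping it, and leave all four resting freely in place.

Things in the scene. Friction and masses are not known exactly. Their poses are not given: they have to be found in the camera images.
- gauge: fruit size gauge: flat green ring, 69 mm across, on a straight handle; 150 mm long, 9 thick, 45 g, lying flat. Origin under the middle of its length, z up. y runs along it from the handle's end (y=-75) to the ring's far side (y=+75); ring centre at y=+40. Handle 20 mm wide along x, from y=-75 to +6; grip it across x at about y=-12
- gauge_rest: the gauge's rest, fixed: pale wood base 102x184 mm, 6 thick, with a metal fence 10 mm high (top at z=16): most of a circle, 85 clear inside, centre y=+40, and a handle-end slot 36 clear, closed at y=-83. No fence from y=-42 to +13: room for fingers. Origin under its middle. Home: the gauge's x, y and yaw equal the rest's, lying flat on the base
- pruners: secateurs, red and white handles, shut (one rigid piece), 176 mm long, 220 g, lying flat. Origin under the middle, z up. y runs from the blade tip (y=-88) to the handle ends (y=+88). Handles 16 mm high, widest at y=+23 to +30: 58 mm, the best place to grip, across x (mass centre y=+16). Blades y=-88 to -16, x=-16 to +19
- secateurs_rest: the secateurs' rest, fixed: pale wood base 92x214 mm, 6 thick, with a metal fence 10 mm high (top at z=16): a narrow blade pocket (x=-24 to +27, y=-97 to -15; too narrow for the handles) and a handle-end pocket (60 clear, y=+58 to +97), no fence between. Origin under its middle. Home: the secateurs' x, y and yaw equal the rest's, lying flat on the base
- tape: roll of brown packing tape lying flat: 98 mm outside, bore 70, wall 12 to 14 thick, 48 high, 160 g. Origin at the centre of its underside, z up. Grip it by the wall, one finger in the bore
- tape_hub: the tape's place, fixed: round pale wood base, 120 mm across, 6 thick, with a low round metal hub at its centre, 50 mm across and 40 at its top, 20 above the table; a bolt head rises 3 mm more. Origin on the table under its centre. Home: the roll stands centred on the base, hub in its bore. Keep the finger in the bore more than 24 mm above the table here
- stamp: wooden rubber stamp standing upright: rectangular foot 30 mm (x) by 56 (y), 22 high; round turned handle, 24 mm across at its widest (59 above the underside), 18 at its foot, top at 71; 50 g. Origin at the centre of its underside, z up
- stamp_well: the stamp's place, fixed: pale wood base 72 (x) by 98 mm (y), 6 thick, with a closed rectangular metal fence 10 mm high (top at z=16), inside 46 (x) by 72 (y). Origin on the table under its centre. Home: the stamp stands upright inside, on the base, its long side along y, either way round
Things that resemble listed ones, but are neither listed nor needed, are in the scene too. Of the things that look like the pruners, the smaller one is meant. What is shaped like the stamp but orange is not meant.

How it is judged:
At the end, for the whole second after the job is handed in: each tool in its own rest: origins within 15 mm seen from above (gauge 14), flat on the base (underside 3 to 9 mm above the table, tilt under 0.06 rad), gauge and secateurs within 0.2 rad and stamp within 0.3 rad of the rest's long axis, all at rest (horizontal distance between gauge and gauge_rest below 0.014 m and height (world z) of gauge between 0.003 and 0.009 m and angle between each of gauge, pruners, tape, stamp's own z axis and vertical below 0.06 rad and linear speed of each of gauge, pruners, tape, stamp below 0.02 m/s and angular speed of each of gauge, pruners, tape, stamp below 0.2 rad/s and angle between the y axis of gauge and the y axis of gauge_rest, either way round below 0.2 rad and horizontal distance between pruners and secateurs_rest below 0.015 m and height (world z) of pruners between 0.003 and 0.009 m and angle between the y axis of pruners and the y axis of secateurs_rest, either way round below 0.2 rad and horizontal distance between tape and tape_hub below 0.015 m and height (world z) of tape between 0.003 and 0.009 m and horizontal distance between stamp and stamp_well below 0.015 m and height (world z) of stamp between 0.003 and 0.009 m and angle between the y axis of stamp and the y axis of stamp_well, either way round below 0.3 rad); the robot touches nothing.
It fails at once if a tool is dropped or thrown (faster than 0.7 m/s while not held) ((linear speed of gauge above 0.7 m/s and contact force between the fingers and gauge below 0.05 N) or (linear speed of pruners above 0.7 m/s and contact force between the fingers and pruners below 0.05 N) or (linear speed of tape above 0.7 m/s and contact force between the fingers and tape below 0.05 N) or (linear speed of stamp above 0.7 m/s and contact force between the fingers and stamp below 0.05 N)).
It also fails if it takes over 122 s, if anything falls off the work surface, if the arm or the gripper's body presses on something with over 40 N, if the wrist force passes 120 N, or if a joint passes its speed limit or range.

## Robot

A 6-joint arm with a two-finger parallel gripper is mounted at the origin on a cart in front of the work surface, level with it; the furniture and walls round the work are solid. World frame = base frame: x ahead of the robot, y to its left, z up, the work surface at z = 0. Lengths are in m, angles in rad, forces in N, time in s.
With the tool pointing down it reaches from about 0.375 to 0.9 m from the base axis. Payload 3.1 kg.
Tool frame: the origin (TCP) lies midway between the tips of the shut fingers; the grasp point (between the pads) lies 19 mm behind it; z points along the fingers, y is the line along which they close (so a half turn about z gives the same grasp; the last joint's range is limited). The gripper opens to 85 mm and grips with 20 to 120 N. Pads are 22 mm wide; open, the fingers measure 114 mm over their backs; the gripper's body (76 mm by 85 mm) begins 54 mm behind the grasp point. The pads swing forward as they close: fully open they stand 13 mm farther back than shut.
Start: joints at [-1.339, 0.527, 1.433, -0, 1.181, -0.178], TCP at [0.249, -0.573, 0.231] pointing down, gripper open.
Joint ranges: [-3.08, 3.08], [-0.75, 2.2], [0.22, 2.44], [-1.43, 4.57], [0, 2.65], [-2.85, 2.85]. Speed limits (rad/s): [2.79, 2.79, 3.14, 3.14, 3.14, 3.14].

## Interface

Orientations are given as a unit quaternion [x, y, z, w].
In Python, from station import manip gives the robot as it stands.
- The arm moves only by the tool drive_tool, never from a script. Its argument "motion" is a list that holds one entry, the list of rows, each a list of 5 numbers: the finger opening in mm, from 0 to 85.4, then the shift along the tool's x, y, z in units of 30 mm (1.0 is 30 mm), then the turn about the tool's z in units of 8 degrees (1.0 is 8 degrees). In form: [[[fingers, x, y, z, yaw], ...]]. A call has 1 to 10 rows; each row is the pose to reach, as a shift and turn from the pose commanded when the call began, along the tool's axes at that moment; what a row does not reach only later rows make up. A row lasts 1/10 s, in which the tool goes at most 50 mm and 8.59 degrees, less where a joint would pass 70% of its speed; a pose out of reach is approached as far as the arm can. A call with a gripper value outside its range is refused whole. The fingers move at their own pace and stop on an object; "squeeze" is the grip in N (left out, the last holds). Time passes only in rows, so rows that repeat a pose let the fingers close. It gives the time, the measured TCP pose, the force, the opening and the grip force at its end, in the units of the state.
- manip.sense(): the state, without advancing time (a new reading comes with each control period).
- manip.snapshot(name): name is "scene" or "top" or "wrist"; returns the picture (384x512x3 uint8, red, green, blue); there is no depth.
- manip.camera_model(name): a dict with "fov_y" (degrees; the focal length in pixels is half the picture's height over the tangent of half this angle, whatever the lens; pixels are square), "cx", "cy" (the principal point, pixels), "k1" (the pictures are not rectified: a ray, as slopes to the right and down, at radius r is drawn at 1 + k1 r^2 times it, then the intrinsics apply), "origin" and "orientation" of the camera in the world. Camera axes: x right, y up, looking along -z (the intrinsics and any distortion apply to the point x, -y, -z); pixel columns grow to the right and rows downward; lengths in m; the calibration is good to about 2 mm. A picture is of the moment at which its call begins: read the wrist's pose just before it. camera_model takes no time and is no camera call; for the wrist camera it gives the pose at the moment of the call.
- manip.sign_off(): hands the job in; it is judged then, once.
The state is a dict: "t": time; "q": joint angles; "qd": joint speeds; "tau": joint torques, N m; "tcp_pos": TCP position; "tool_rot": TCP orientation; "force": force on the tool from outside, world axes, zero at the start; "ft_torque": the same for the moment, N m; "finger_gap": opening from 0.0 (shut) to 1.0 (fully open); "gripper_force": force on a finger pad.
Only numpy, scipy, OpenCV 4.12 (cv2) and the standard library are available. Lean on these libraries where they do the work, as an engineer would, in place of code of your own. Each camera call takes 0.05 s, during which the arm holds its last target. There are 200 camera calls.

## Working session

There is one attempt and no reset: what is moved stays moved. The work goes in short steps, Python scripts to look and compute and a tool call to move; the robot and the scene stay as the last step left them, time stands still between calls to the robot, and variables do not carry over. Pictures are saved under pics/ and viewed, at most 14 in all, crops included, and the job is handed in when it is done.

Besides the shell and the picture viewer there is one more tool, called in YAML: its name, and indented under it one key for each argument. drive_tool: Moves the arm, as the interface text tells. Its arguments: {"type":"object","properties":{"motion":{"type":"array","items":{"type":"array","items":{"type":"array","items":{"type":"number"}}}},"squeeze":{"type":"number"}},"required":["motion"]}

```bash
ls; mkdir -p pics; cat > h.py <<'E'
import numpy as np, cv2
from scipy.spatial.transform import Rotation as R
from station import manip
def cam(name):
    c=manip.camera_model(name); return c
def K(c,h=384):
    f=h/2/np.tan(np.radians(c['fov_y'])/2); return f
def px2w(c,u,v,z):
    f=K(c); p=np.array([(u-c['cx'])/f,(v-c['cy'])/f]); s=p.copy()
    for _ in range(20): s=p/(1+c['k1']*(s@s))
    d=R.from_quat(c['orientation']).apply([s[0],-s[1],-1]); o=np.array(c['origin'])
    return o+d*(z-o[2])/d[2]
def w2px(c,P):
    P=np.atleast_2d(P); q=R.from_quat(c['orientation']).inv().apply(P-np.array(c['origin']))
    s=np.c_[q[:,0]/-q[:,2],-q[:,1]/-q[:,2]]; r2=(s**2).sum(1,keepdims=True); s=s*(1+c['k1']*r2)
    return s*K(c)+[c['cx'],c['cy']]
def save(name,fn,scale=1.5,crop=None):
    im=manip.snapshot(name)[:,:,::-1]; np.save('pics/'+fn+'.npy',im)
    if crop: im=im[crop[1]:crop[3],crop[0]:crop[2]]
    cv2.imwrite('pics/'+fn+'.png',cv2.resize(im,None,fx=scale,fy=scale,interpolation=cv2.INTER_CUBIC))
E
python3 - <<'E'
from h import *
for n in ('top','scene','wrist'): print(n,cam(n))
save('top','top0',1.56); save('scene','sc0',1.56)
s=manip.sense(); print(s['t'],s['tcp_pos'],s['tool_rot'])
E
```

```text
pics
top {'fov_y': 44.01495722445264, 'cx': 253.1956722413455, 'cy': 193.82304570833278, 'k1': -0.14176471363455076, 'origin': array([0.13360896, 0.21379163, 1.81800497]), 'orientation': array([-0.07289721,  0.07503195,  0.71539352, -0.69084609])}
scene {'fov_y': 47.01065283297819, 'cx': 250.56880059496544, 'cy': 189.6306753525401, 'k1': 0.013440527171275342, 'origin': array([0.04571381, 1.08492773, 1.09247592]), 'orientation': array([-0.09210357,  0.360503  ,  0.90424875, -0.20949636])}
wrist {'fov_y': 63.841379347198846, 'cx': 261.06371164945875, 'cy': 187.61399878217807, 'k1': -0.01992021011387461, 'origin': array([ 0.31656445, -0.54424505,  0.37236216]), 'orientation': array([-0.12184975,  0.08143759, -0.5425263 ,  0.82715523])}
0.1 [ 0.24890544 -0.5725873   0.23042582] [ 9.79077803e-01  2.03483864e-01 -1.65713783e-05 -9.85848522e-04]
```

View pics/top0.png

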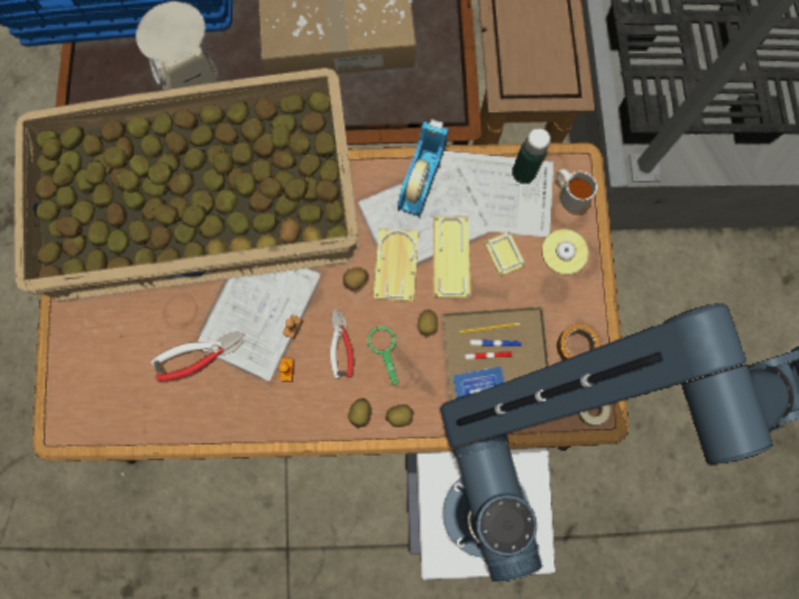

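View pics/sc0.png

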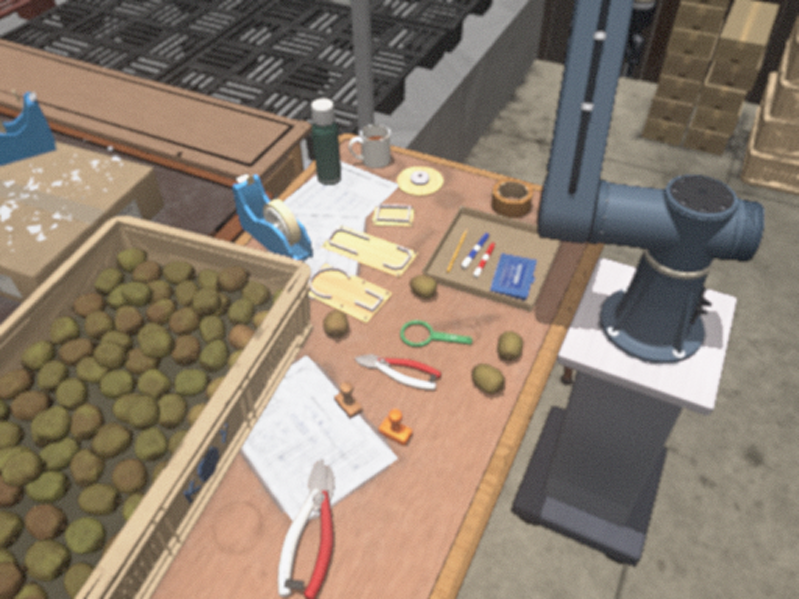

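Top view, at 1.56x. Tools:
- Secateurs: the small pair at (343,345), and a large pair at (200,355) which is the decoy.
- Stamp: the brown one at (292,325), and an orange one at (287,370) which is the decoy.
- Tape: the brown roll at (578,340), with a white roll at (596,412) and a blue dispenser at (422,170).
- Gauge: green, at (382,355).

Rests: gauge (397,265), secateurs (452,255), stamp well (505,253), hub (566,251).

I choose the small secateurs, the brown stamp, the brown roll and the green gauge, and will check them in one crop.

```bash
python3 - <<'E'
from h import *
im=np.load('pics/top0.npy'); crop=im[135:275,170:400]
cv2.imwrite('pics/c1.png',cv2.resize(crop,None,fx=3.4,fy=3.4,interpolation=cv2.INTER_CUBIC))
c=cam('top')
for n,u,v,z in [('gring',381,342,.009),('gend',394,384,.009),('prTip',336,312,.01),('prEnd',345,377,.016),('stampTop',292,319,.07),('tape',578,341,.048),('grest',397,265,.006),('srest',452,256,.006),('well',505,253,.01),('hub',566,251,.006),('orange',287,365,.05),('white',596,412,.04)]:
    print(n,px2w(c,u/1.5625,v/1.5625,z).round(3))
E
```

```text
gring [0.421 0.241 0.009]
gend [0.316 0.213 0.009]
prTip [0.5  0.35 0.01]
prEnd [0.337 0.331 0.016]
stampTop [0.474 0.452 0.07 ]
tape [ 0.4   -0.238  0.048]
grest [0.616 0.195 0.006]
srest [0.635 0.055 0.006]
well [ 0.637 -0.08   0.01 ]
hub [ 0.639 -0.238  0.006]
orange [0.366 0.468 0.05 ]
white [ 0.226 -0.271  0.04 ]
```

View pics/c1.png

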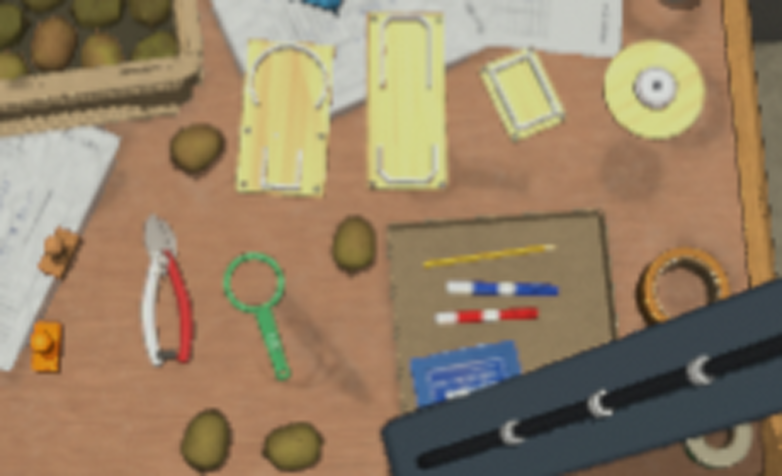

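The crop confirms the choices, with the small secateurs at (165,290), the brown stamp at (60,250), the green gauge at (255,310) and the brown roll at (685,285). The blade pocket and the ring fence both lie at the far side (+x). Next is a wrist-camera view of the rests.

drive_tool:
  motion:
    - [[85, 7, -6, -4, 1], [85, 14.6, -12.6, -4, 2.9], [85, 14.6, -12.6, -4, 2.9], [85, 14.6, -12.6, -4, 2.9], [85, 14.6, -12.6, -4, 2.9], [85, 14.6, -12.6, -4, 2.9], [85, 14.6, -12.6, -4, 2.9], [85, 14.6, -12.6, -4, 2.9], [85, 14.6, -12.6, -4, 2.9], [85, 14.6, -12.6, -4, 2.9]]
  squeeze: 40

```text
t: 1.1
tcp_pos: [0.4612, -0.1314, 0.3345]
tool_rot: [1.0, 0.002, -0.0, -0.0]
force: [0.7, -0.9, 0.1]
finger_gap: 0.994
gripper_force: 0.0
```

```bash
cat >> h.py <<'E'
def pose():
    s=manip.sense(); M=R.from_quat(s['tool_rot']).as_matrix(); return s,np.array(s['tcp_pos']),M,np.arctan2(M[1,0],M[0,0])
def go(x,y,z,th=None,frm=None):
    "units for a move; theta = world angle of tool x; frm=(x,y,z,th) commanded pose"
    if frm is None:
        s,p,M,t=pose()
    else: p,t=np.array(frm[:3]),frm[3]
    th=t if th is None else th
    d=np.array([x,y,z])-p
    ex=np.array([np.cos(t),np.sin(t)]); ey=np.array([np.sin(t),-np.cos(t)])
    a=(t-th+np.pi)%(2*np.pi)-np.pi
    return np.round([d[:2]@ex/.03,d[:2]@ey/.03,-d[2]/.03,np.degrees(a)/8],2)
E
python3 - <<'E'
from h import *
s,p,M,t=pose(); print(s['t'],p,t,s['q'],s['qd'].round(2)); print(go(.5,-.05,.35,0))
print(M.round(3))
E
```

```text
1.1 [ 0.46116287 -0.13141495  0.33451248] 0.004686382779646634 [-5.11208400e-01  2.08816860e-01  1.64287679e+00  4.71360733e-06
  1.29028371e+00  1.05490027e+00] [ 1.05  0.01 -0.29 -0.    0.26  1.04]
[ 1.31 -2.71 -0.52  0.03]
[[ 1.     0.005 -0.   ]
 [ 0.005 -1.     0.   ]
 [-0.    -0.    -1.   ]]
```

drive_tool:
  motion:
    - [[85, 1.3, -2.7, -0.5, 0], [85, 1.3, -2.7, -0.5, 0], [85, 1.3, -2.7, -0.5, 0], [85, 1.3, -2.7, -0.5, 0], [85, 1.3, -2.7, -0.5, 0]]

```text
t: 1.6
tcp_pos: [0.4988, -0.053, 0.3487]
tool_rot: [1.0, 0.002, -0.001, 0.0]
force: [0.4, 0.7, -0.3]
finger_gap: 0.99
gripper_force: 0.0
```

```bash
python3 - <<'E'
from h import *
s,p,M,t=pose(); print(s['t'],p,t,s['qd'].round(2)); 
c=cam('wrist'); print(c); import pickle; pickle.dump(c,open('pics/w1.pkl','wb')); save('wrist','w1',1.5625)
E
```

```text
1.6 [ 0.4988477  -0.05297141  0.34874047] 0.004129064560843265 [-0.02 -0.    0.    0.    0.    0.  ]
{'fov_y': 63.841379347198846, 'cx': 261.06371164945875, 'cy': 187.61399878217807, 'k1': -0.01992021011387461, 'origin': array([ 0.57281444, -0.05358239,  0.49061082]), 'orientation': array([-0.10445826,  0.1043044 , -0.6980384 ,  0.70067928])}
```

View pics/w1.png

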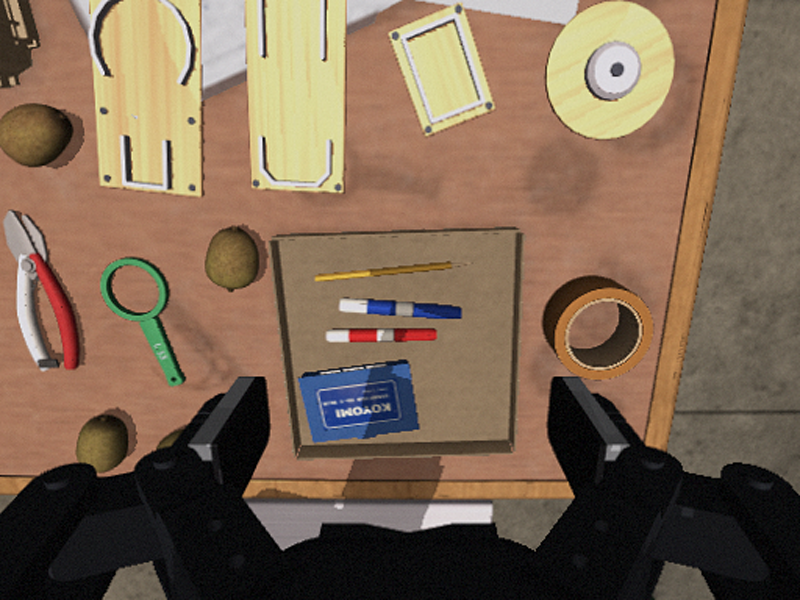

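The wrist view shows the hub (612,70), well (442,70), both fences, gauge (140,315), secateurs (40,290), and roll (600,330). One more view is needed for the far ends of the rests and the stamp.

drive_tool:
  motion:
    - [[85, 2.2, -6.3, 0, 0], [85, 2.2, -6.3, 0, 0], [85, 2.2, -6.3, 0, 0], [85, 2.2, -6.3, 0, 0], [85, 2.2, -6.3, 0, 0], [85, 2.2, -6.3, 0, 0], [85, 2.2, -6.3, 0, 0], [85, 2.2, -6.3, 0, 0]]

```text
t: 2.45
tcp_pos: [0.5644, 0.135, 0.3493]
tool_rot: [1.0, 0.001, -0.0, 0.0]
force: [0.2, -0.1, -0.1]
finger_gap: 0.996
gripper_force: 0.0
```

```bash
python3 - <<'E'
from h import *
s,p,M,t=pose(); print(s['t'],p,t,s['qd'].round(2)); 
c=cam('wrist'); import pickle; pickle.dump(c,open('pics/w2.pkl','wb')); save('wrist','w2',1.5625)
E
```

```text
2.45 [0.56437134 0.13495002 0.34928495] 0.0018546479069366324 [ 0. -0. -0.  0. -0.  0.]
```

View pics/w2.png

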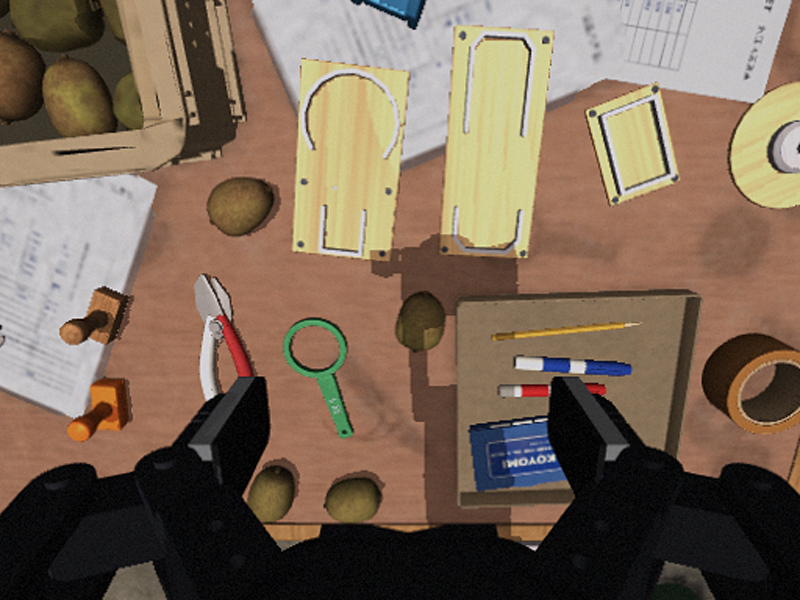

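```bash
cat >> h.py <<'E'
import pickle
def load(n): return pickle.load(open(f'pics/{n}.pkl','rb')),np.load(f'pics/{n}.npy')
def rect(c,mask,z):
    cs,_=cv2.findContours(mask,cv2.RETR_EXTERNAL,cv2.CHAIN_APPROX_NONE); k=max(cs,key=cv2.contourArea)[:,0,:]
    P=np.array([px2w(c,u,v,z)[:2] for u,v in k])*1000
    return cv2.minAreaRect(P.astype(np.float32)),P
def blob(im,lo,hi,box):
    m=cv2.inRange(cv2.cvtColor(im,cv2.COLOR_BGR2HSV),np.array(lo),np.array(hi)); b=np.array(box)/1.5625
    b=b.astype(int); o=np.zeros_like(m); o[b[1]:b[3],b[0]:b[2]]=m[b[1]:b[3],b[0]:b[2]]
    return cv2.morphologyEx(o,cv2.MORPH_CLOSE,np.ones((9,9)))
E
python3 - <<'E'
from h import *
c1,i1=load('w1'); c2,i2=load('w2')
Y=([18,60,140],[36,255,255])
for n,b in [('grest',(280,45,415,268)),('srest',(437,15,560,268)),('well',(578,75,685,210))]:
    r,_=rect(c2,blob(i2,*Y,b),.006); print(n,np.round(r[0],1),np.round(r[1],1),round(r[2],1))
r,P=rect(c1,blob(i1,*Y,(540,0,680,145)),.006); print('hub',np.round(cv2.minEnclosingCircle(P.astype(np.float32)),1) if 0 else cv2.minEnclosingCircle(P.astype(np.float32)))
G=([45,90,40],[85,255,255])
for c,i,b in [(c1,i1,(90,250,195,392)),(c2,i2,(275,310,365,445))]:
    r,P=rect(c,blob(i,*G,b),.008); print('gauge',np.round(r[0],1),np.round(r[1],1),round(r[2],1)); print('  ring end',P[P[:,0].argmax()],'handle end',P[P[:,0].argmin()])
for n,c,u,v,z in [('tape outer L',c1,543,325,.03),('bore c',c1,603,337,.048),('tape c',c1,603,328,.048),('prtip',c1,12,212,.008),('prR',c1,72,367,.014),('prL',c1,45,368,.014),('stamptop',c2,72,331,.071),('stampfoot',c2,107,315,.022),('prtip2',c2,205,276,.008),('kiwi',c2,240,206,.02),('kiwi2',c2,420,322,.02),('hubtop',c1,616,69,.023)]:
    print(n,(px2w(c,u/1.5625,v/1.5625,z)*1000).round(0))
E
```

```text
grest [621.4 193.5] [101.2 181.7] 83.6
srest [637.7  52.1] [ 90.6 211.4] 87.4
well [640.6 -84.1] [97.5 70.3] 21.5
hub ((643.0161743164062, -240.4923095703125), 61.67051696777344)
gauge [389.6 233.6] [146.   68.4] 2.7
  ring end [462.50322351 230.01971424] handle end [317.71663633 211.50733762]
gauge [390.2 234.3] [144.9  67.4] 1.7
  ring end [462.50936181 232.45127447] handle end [318.62843131 211.52134599]
tape outer L [ 399. -192.   30.]
bore c [ 393. -248.   48.]
tape c [ 402. -246.   48.]
prtip [510. 346.   8.]
prR [341. 314.  14.]
prL [340. 345.  14.]
stamptop [473. 451.  71.]
stampfoot [471. 447.  22.]
prtip2 [510. 345.   8.]
kiwi [583. 297.  20.]
kiwi2 [463. 121.  20.]
hubtop [ 641. -239.   23.]
```

```bash
cat >> h.py <<'E'
def pca(c,mask,z):
    cs,_=cv2.findContours(mask,cv2.RETR_EXTERNAL,cv2.CHAIN_APPROX_NONE); k=max(cs,key=cv2.contourArea)
    f=np.zeros_like(mask); cv2.drawContours(f,[k],-1,255,-1); v,u=np.nonzero(f)
    P=np.array([px2w(c,a,b,z)[:2] for a,b in zip(u,v)])*1000; m=P.mean(0)
    w,V=np.linalg.eigh(np.cov((P-m).T)); d=V[:,1]*np.sign(V[0,1]); q=(P-m)@d; n=np.array([-d[1],d[0]]); e=(P-m)@n
    return m,np.degrees(np.arctan2(d[1],d[0])),m+d*(q.max()+q.min())/2,q.max()-q.min(),(e.min(),e.max())
E
python3 - <<'E'
from h import *
c1,i1=load('w1'); c2,i2=load('w2')
G=([45,90,40],[85,255,255])
for c,i,b in [(c1,i1,(90,250,195,392)),(c2,i2,(275,310,365,445))]:
    m,a,o,l,e=pca(c,blob(i,*G,b),.008); print(m.round(1),round(a,1),o.round(1),round(l,1),np.round(e,1))
t=np.radians(a); g=o-12*np.array([np.cos(t),np.sin(t)]); print(g)
print(go(g[0]/1e3,g[1]/1e3,.06,t), go(g[0]/1e3,g[1]/1e3,.004,t,(g[0]/1e3,g[1]/1e3,.06,t)))
E
```

```text
[410.8 230.1] 16.1 [389.9 224. ] 147.8 [-33.9  34.7]
[411.9 231. ] 15.6 [390.2 224.9] 148.9 [-33.5  34.2]
[378.6395481  221.69082286]
[-6.19 -2.9   9.65 -1.93] [0.   0.   1.87 0.  ]
```

drive_tool:
  motion:
    - [[45, -6.2, -2.9, 5, -1.9], [45, -6.2, -2.9, 9.6, -1.9], [45, -6.2, -2.9, 9.6, -1.9], [45, -6.2, -2.9, 9.6, -1.9], [45, -6.2, -2.9, 9.6, -1.9], [45, -6.2, -2.9, 9.6, -1.9], [45, -6.2, -2.9, 9.6, -1.9], [45, -6.2, -2.9, 9.6, -1.9], [45, -6.2, -2.9, 9.6, -1.9], [45, -6.2, -2.9, 9.6, -1.9]]

```text
t: 3.5
tcp_pos: [0.3813, 0.2232, 0.0626]
tool_rot: [0.991, 0.134, 0.003, -0.0]
force: [0.5, -0.0, -0.1]
finger_gap: 0.525
gripper_force: 0.0
```

drive_tool:
  motion:
    - [[45, 0, 0, 0, 0], [45, 0, 0, 0, 0], [45, 0, 0, 0, 0]]

```text
t: 3.8
tcp_pos: [0.3796, 0.2231, 0.0624]
tool_rot: [0.991, 0.134, 0.002, -0.0]
force: [0.1, 0.0, 0.0]
finger_gap: 0.527
gripper_force: 0.0
```

```bash
python3 - <<'E'
from h import *
print(go(.3786,.2217,.004,np.radians(15.8)))
s,p,M,t=pose(); print(s['t'],p,np.degrees(t),s['q'].round(2))
c=cam('wrist'); pickle.dump(c,open('pics/w3.pkl','wb')); save('wrist','w3',1.5625)
E
```

```text
[-0.04  0.04  1.95 -0.05]
3.8 [0.37958056 0.2231219  0.06235775] 15.438740723792355 [ 0.28  0.61  2.03 -0.    0.5   1.58]
```

View pics/w3.png

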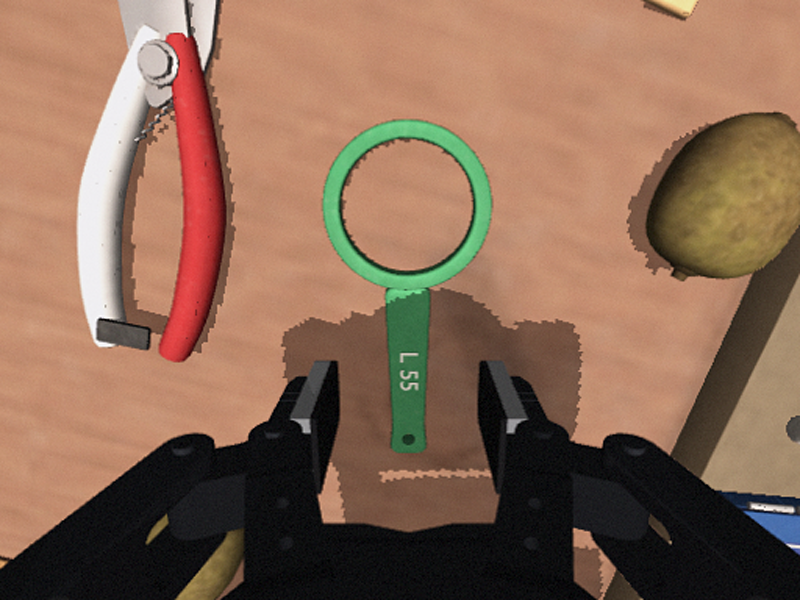

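The gauge handle is centred between the fingers at (408,370), so I descend and grip.

drive_tool:
  motion:
    - [[45, 0, 0, 1, 0], [45, 0, 0, 1.6, 0], [45, 0, 0, 1.95, 0], [45, 0, 0, 1.95, 0], [15, 0, 0, 1.95, 0], [10, 0, 0, 1.95, 0], [10, 0, 0, 1.95, 0], [10, 0, 0, 1.95, 0], [10, 0, 0, 1.95, 0], [10, 0, 0, 1.95, 0]]
  squeeze: 30

```text
t: 4.85
tcp_pos: [0.3786, 0.2233, 0.0036]
tool_rot: [0.991, 0.135, 0.001, -0.0]
force: [0.0, -0.6, 7.3]
finger_gap: 0.21
gripper_force: 30.0
```

```bash
python3 - <<'E'
from h import *
s,p,M,t=pose(); print(s['t'],p,np.degrees(t),s['force'],s['finger_gap'],s['gripper_force'])
# grip offset from gauge origin: assume grip at -12 along
ph=np.radians(-6.4); tgt=np.array([.6214,.1935])-.012*np.array([np.cos(ph),np.sin(ph)]); print(tgt)
print(go(p[0],p[1],.08), go(tgt[0],tgt[1],.08,ph,(p[0],p[1],.08,t)))
E
```

```text
4.85 [0.3786098  0.2232845  0.00355487] 15.48569403976617 [ 0.03722602 -0.60680834  7.34277791] 0.2101701609433986 30.006410088390112
[0.60947478 0.19483763]
[ 0.    0.   -2.55  0.  ] [ 7.16  2.97 -0.    2.74]
```

drive_tool:
  motion:
    - [[10, 0, 0, -1.5, 0], [10, 0, 0, -2.5, 0], [10, 2, 1, -2.5, 0.7], [10, 4, 2, -2.5, 1.6], [10, 6, 2.6, -2.5, 2.6], [10, 7.2, 3, -2.5, 2.7], [10, 7.2, 3, -2.5, 2.7], [10, 7.2, 3, -2.5, 2.7], [10, 7.2, 3, -2.5, 2.7], [10, 7.2, 3, -2.5, 2.7]]

```text
t: 5.85
tcp_pos: [0.6081, 0.1941, 0.0772]
tool_rot: [0.999, -0.053, -0.002, 0.0]
force: [0.0, 0.4, -0.5]
finger_gap: 0.213
gripper_force: 29.5
```

```bash
python3 - <<'E'
from h import *
s,p,M,t=pose(); print(s['t'],p,np.degrees(t),s['force'],s['finger_gap'],s['gripper_force'])
c=cam('wrist'); pickle.dump(c,open('pics/w4.pkl','wb')); save('wrist','w4',1.5625)
c,i=load('w4')
m,a,o,l,e=pca(c,blob(i,[45,90,40],[85,255,255],(200,0,600,600)),p[2]-.0036+.008);print('gauge',m,a,o,l)
b=blob(i,[18,60,140],[36,255,255],(150,0,800,600)); r,_=rect(c,b,.006); print(r)
E
```

```text
5.85 [0.60810284 0.19406739 0.07718522] -6.1013787627354334 [ 0.00068487  0.38614508 -0.47814913] 0.21349357979240116 29.524275194853544
gauge [648.48742881 188.96340357] -5.9615318746527075 [622.82380792 191.64333927] 140.53959441667752
((628.7113647460938, 51.37820816040039), (91.98868560791016, 193.9260711669922), 87.51763916015625)
```

View pics/w4.png

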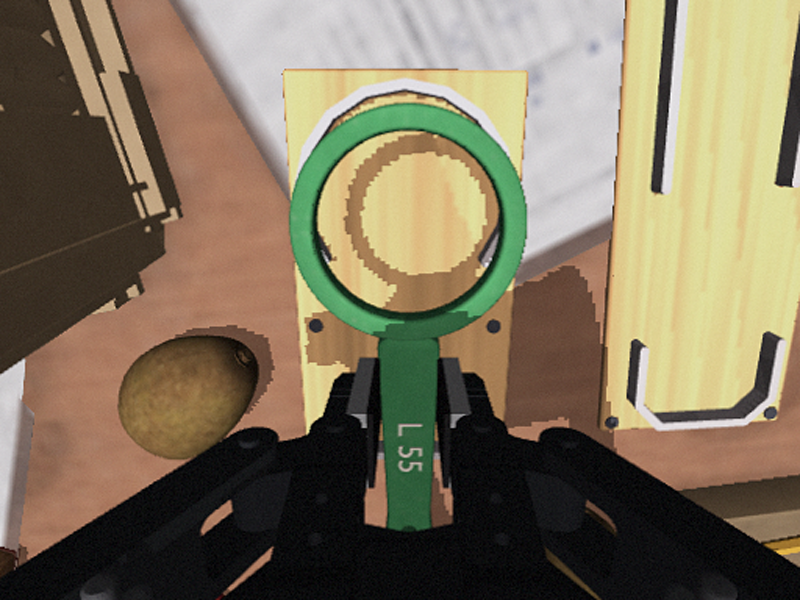

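```bash
python3 - <<'E'
from h import *
c,i=load('w4'); s,p,M,t=pose(); u=1.5625
print('ring c',px2w(c,409/u,219/u,p[2]+.005)*1000)
print('L/R',px2w(c,290/u,212/u,p[2]+.005)*1000,px2w(c,527/u,212/u,p[2]+.005)*1000)
print('base corners',px2w(c,283/u,70/u,.006)*1000,px2w(c,527/u,70/u,.006)*1000,'top mid exp',(621.4+92*np.cos(np.radians(6.4)),193.5-92*np.sin(np.radians(6.4))))
print('fence top far',px2w(c,405/u,81/u,.016)*1000)
E
```

```text
ring c [661.99912781 187.11508113  82.36001932]
L/R [667.57807278 220.33281664  82.36001932] [660.43322143 153.74739681  82.36001932]
base corners [716.70775603 232.65311037   6.        ] [706.1113457  133.93463224   6.        ] top mid exp (np.float64(712.8266485627748), np.float64(183.24485823701806))
fence top far [705.98871144 183.82821778  16.        ]
```

Ring centre measures (662,187) against a target of (661,189), so it goes down with a small correction.

drive_tool:
  motion:
    - [[10, 0, -0.05, 1, 0], [10, 0, -0.05, 1.8, 0], [10, 0, -0.05, 2.1, 0], [10, 0, -0.05, 2.23, 0], [10, 0, -0.05, 2.23, 0], [10, 0, -0.05, 2.23, 0], [40, 0, -0.05, 2.23, 0], [40, 0, -0.05, 2.23, 0], [40, 0, -0.05, 2.23, 0]]

```text
t: 6.8
tcp_pos: [0.611, 0.1956, 0.0116]
tool_rot: [0.999, -0.053, 0.001, -0.0]
force: [0.8, -0.1, 0.1]
finger_gap: 0.463
gripper_force: 0.0
```

drive_tool:
  motion:
    - [[45, 0, 0, -1, 0], [45, 0, 0, -2.5, 0], [60, 0, 0, -5, 0], [85, 0, 0, -5, 0], [85, 0, 0, -5, 0], [85, 0, 0, -5, 0]]

```text
t: 7.4
tcp_pos: [0.6105, 0.1955, 0.1615]
tool_rot: [0.999, -0.053, 0.0, -0.0]
force: [-0.5, 0.3, -0.4]
finger_gap: 0.997
gripper_force: 0.0
```

```bash
python3 - <<'E'
from h import *
s,p,M,t=pose(); print(s['t'],p,np.degrees(t))
c=cam('wrist'); pickle.dump(c,open('pics/w5.pkl','wb')); save('wrist','w5',1.0)
c,i=load('w5')
m,a,o,l,e=pca(c,blob(i,[45,90,40],[85,255,255],(100,0,600,600)),.014);print('gauge',m,a,o,l)
c3,i3=load('w3'); u=1.5625
# pruners from w3: handle outer edges/ends, z mid-height ~ .01
for n,a,b,z in [('whiteEnd',100,345,.010),('redEnd',175,360,.010),('pivot',158,62,.016),('whiteOuter',78,220,.009),('redOuter',226,215,.009),('redOuter2',224,235,.009)]: print(n,(px2w(c3,a/u,b/u,z)*1000).round(1))
E
```

```text
7.4 [0.61045586 0.19549663 0.16150098] -6.125348040616323
gauge [646.65658991 191.16511607] -5.712684882749932 [622.19766578 193.61191036] 146.89391264714837
whiteEnd [334.9 350.6  10. ]
redEnd [336.7 317.5  10. ]
pivot [455.6 336.8  16. ]
whiteOuter [387.8 364.8   9. ]
redOuter [405.9 306.2   9. ]
redOuter2 [397.6 305.7   9. ]
```

```bash
python3 - <<'E'
from h import *
print(go(.40,.336,.19,np.radians(4)))
E
```

```text
[-7.45 -3.92 -1.   -1.27]
```

drive_tool:
  motion:
    - [[85, -7.4, -3.9, -1, -1.3], [85, -7.4, -3.9, -1, -1.3], [85, -7.4, -3.9, -1, -1.3], [85, -7.4, -3.9, -1, -1.3], [85, -7.4, -3.9, -1, -1.3], [85, -7.4, -3.9, -1, -1.3], [85, -7.4, -3.9, -1, -1.3], [85, -7.4, -3.9, -1, -1.3], [85, -7.4, -3.9, -1, -1.3], [85, -7.4, -3.9, -1, -1.3]]

```text
t: 8.45
tcp_pos: [0.4035, 0.3347, 0.1904]
tool_rot: [0.999, 0.036, -0.0, 0.0]
force: [0.4, -0.7, -0.5]
finger_gap: 0.995
gripper_force: 0.0
```

```bash
python3 - <<'E'
from h import *
s,p,M,t=pose(); print(s['t'],p,np.degrees(t),s['q'].round(2))
c=cam('wrist'); pickle.dump(c,open('pics/w6.pkl','wb')); save('wrist','w6',1.5625)
E
```

```text
8.45 [0.4034514  0.33467701 0.19040183] 4.156953225367349 [ 0.48  0.45  1.73 -0.    0.97  1.98]
```

View pics/w6.png

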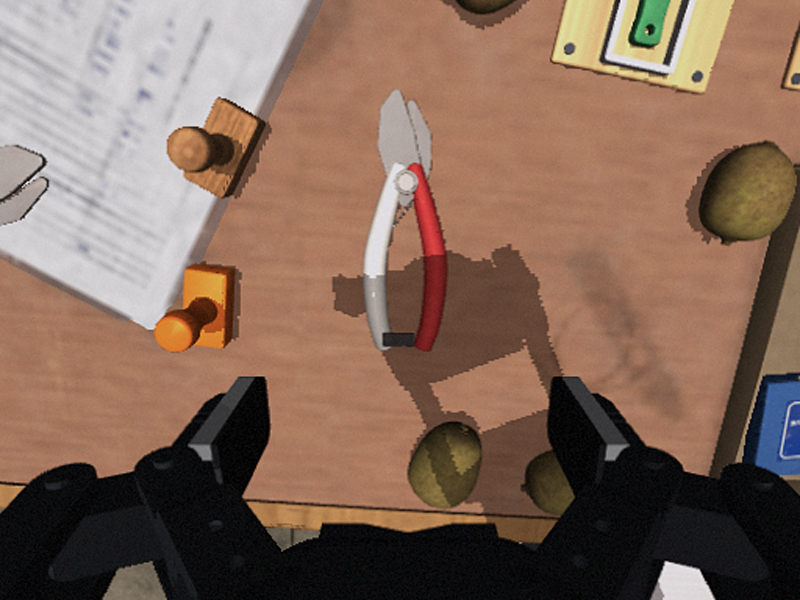

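```bash
python3 - <<'E'
from h import *
c,i=load('w6'); u=1.5625
for n,a,b,z in [('tip',397,90,.006),('bladeL',378,135,.006),('bladeR',432,145,.006),('pivot',405,181,.016),('whiteOuter',364,275,.008),('redOuter',446,275,.008),('whiteEnd',385,348,.01),('redEnd',424,351,.01)]: print(n,(px2w(c,a/u,b/u,z)*1000).round(1))
for n,a,b in [('s1',222,97),('s2',265,120),('s3',229,197)]: print(n,(px2w(c,a/u,b/u,.022)*1000).round(1))
print('stop',(px2w(c,187/u,147/u,.071)*1000).round(1))
E
```

```text
tip [511.  348.6   6. ]
bladeL [483.1 359.    6. ]
bladeR [479.5 323.7   6. ]
pivot [456.1 339.6  16. ]
whiteOuter [389.7 363.6   8. ]
redOuter [393.8 306.6   8. ]
whiteEnd [336.7 345.7  10. ]
redEnd [336.4 317.3  10. ]
s1 [498.2 453.1  22. ]
s2 [486.7 427.3  22. ]
s3 [438.6 450.8  22. ]
stop [469.1 454.3  71. ]
```

```bash
python3 - <<'E'
from h import *
print(go(.3975,.3353,0.0,np.radians(3.4)))
E
```

```text
[-0.19 -0.03  6.35  0.1 ]
```

drive_tool:
  motion:
    - [[85, -0.2, -0.03, 1.5, 0.1], [85, -0.2, -0.03, 3, 0.1], [85, -0.2, -0.03, 4.5, 0.1], [85, -0.2, -0.03, 5.5, 0.1], [85, -0.2, -0.03, 6.1, 0.1], [85, -0.2, -0.03, 6.35, 0.1], [85, -0.2, -0.03, 6.35, 0.1]]

```text
t: 9.2
tcp_pos: [0.3963, 0.3355, -0.0005]
tool_rot: [1.0, 0.03, -0.001, 0.0]
force: [0.9, -0.2, -0.4]
finger_gap: 0.996
gripper_force: 0.0
```

drive_tool:
  motion:
    - [[60, 0, 0, 0, 0], [45, 0, 0, 0, 0], [45, 0, 0, 0, 0], [45, 0, 0, 0, 0], [45, 0, 0, 0, 0], [45, 0, 0, 0, 0]]
  squeeze: 60

```text
t: 9.8
tcp_pos: [0.3971, 0.3363, 0.0021]
tool_rot: [1.0, 0.031, 0.001, -0.001]
force: [-0.1, -1.7, 6.7]
finger_gap: 0.65
gripper_force: 62.6
```

```bash
python3 - <<'E'
from h import *
s,p,M,t=pose(); print(s['t'],p,np.degrees(t),s['force'],s['finger_gap'],s['gripper_force'])
ph=np.radians(-2.6); tgt=np.array([.6377,.0521])-.026*np.array([np.cos(ph),np.sin(ph)]); print(tgt)
print(go(tgt[0],tgt[1],p[2]+.09,ph))
E
```

```text
9.8 [0.39711091 0.33629546 0.00214547] 3.4958882973388143 [-0.06944092 -1.67821952  6.65404339] 0.6501669636069459 62.57495185243897
[0.61172677 0.05327944]
[ 6.57  9.85 -3.    0.76]
```

drive_tool:
  motion:
    - [[45, 0, 0, -1, 0], [45, 0, 0, -2.2, 0], [45, 0, 0, -3, 0], [45, 1, 1.2, -3, 0.2], [45, 2, 2.4, -3, 0.4], [45, 3, 3.6, -3, 0.6], [45, 4, 4.8, -3, 0.8], [45, 4.8, 6, -3, 0.8], [45, 5.4, 7.2, -3, 0.8], [45, 6, 8.4, -3, 0.8]]

```text
t: 10.8
tcp_pos: [0.5917, 0.0938, 0.0908]
tool_rot: [1.0, -0.026, 0.0, -0.0]
force: [-0.3, 0.1, -2.7]
finger_gap: 0.646
gripper_force: 65.3
```

drive_tool:
  motion:
    - [[45, 0.4, 1, 0, 0], [45, 0.6, 1.4, 0, 0], [45, 0.6, 1.4, 0, 0], [45, 0.6, 1.4, 0, 0], [45, 0.6, 1.4, 0, 0]]

```text
t: 11.3
tcp_pos: [0.6057, 0.0542, 0.0903]
tool_rot: [1.0, -0.025, -0.001, -0.0]
force: [-0.3, 0.9, -2.3]
finger_gap: 0.649
gripper_force: 65.3
```

```bash
python3 - <<'E'
from h import *
s,p,M,t=pose(); print(s['t'],p,np.degrees(t),s['force'],s['finger_gap'],s['gripper_force'])
print(go(.6117,.0533,p[2],np.radians(-2.6)))
c=cam('wrist'); pickle.dump(c,open('pics/w7.pkl','wb')); save('wrist','w7',1.5625)
E
```

```text
11.3 [0.60574444 0.05423592 0.09033825] -2.826424965649631 [-0.29884744  0.89414383 -2.31756422] 0.6485538828439416 65.34049485402647
[ 0.2   0.02 -0.   -0.03]
```

View pics/w7.png

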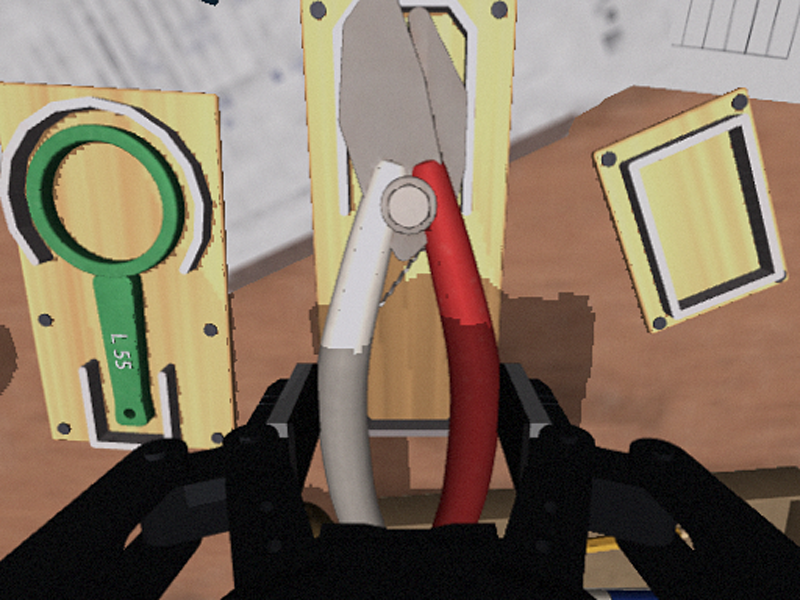

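```bash
python3 - <<'E'
from h import *
c,i=load('w7'); u=1.5625; s,p,M,t=pose(); dz=p[2]-.0021
print('pivot',(px2w(c,409/u,203/u,.016+dz)*1000).round(1))
print('blade L,R',(px2w(c,340/u,100/u,.006+dz)*1000).round(1),(px2w(c,465/u,110/u,.006+dz)*1000).round(1))
print('handle L,R',(px2w(c,319/u,420/u,.008+dz)*1000).round(1),(px2w(c,497/u,420/u,.008+dz)*1000).round(1))
print('base edges',(px2w(c,310/u,230/u,.006)*1000).round(1),(px2w(c,508/u,230/u,.006)*1000).round(1))
print('fence inner',(px2w(c,349/u,213/u,.006)*1000).round(1),(px2w(c,472/u,213/u,.016)*1000).round(1),'well',)
print('grest', pca(c,blob(i,[45,90,40],[85,255,255],(0,100,250,600)),.014)[1:3])
E
```

```text
pivot [665.4  50.1 104.3]
blade L,R [692.5  67.3  94.3] [688.3  33.9  94.3]
handle L,R [597.   82.5  96.3] [594.2  25.3  96.3]
base edges [644.1  97.9   6. ] [639.5   4.4   6. ]
fence inner [651.2  78.8   6. ] [649.7  22.6  16. ] well
grest (np.float64(-5.43801492265223), array([622.16094251, 192.71253704]))
```

The pivot at (409,203) measures 5 mm short in x and the rest is aligned. I correct that and lower.

drive_tool:
  motion:
    - [[45, 0.17, -0.02, 0.8, 0], [45, 0.17, -0.02, 1.6, 0], [45, 0.17, -0.02, 2.2, 0], [45, 0.17, -0.02, 2.5, 0], [45, 0.17, -0.02, 2.65, 0], [45, 0.17, -0.02, 2.72, 0], [45, 0.17, -0.02, 2.72, 0], [45, 0.17, -0.02, 2.72, 0]]

```text
t: 12.15
tcp_pos: [0.6128, 0.0529, 0.0097]
tool_rot: [1.0, -0.025, 0.001, 0.0]
force: [0.2, 0.6, -2.1]
finger_gap: 0.65
gripper_force: 65.3
```

drive_tool:
  motion:
    - [[65, 0, 0, 0, 0], [75, 0, 0, 0, 0], [75, 0, 0, 0, 0], [75, 0, 0, -0.6, 0], [75, 0, 0, -1.5, 0], [85, 0, 0, -3, 0], [85, -1, 0, -5, 0], [85, -1, 0, -5, 0], [85, -1, 0, -5, 0]]

```text
t: 13.05
tcp_pos: [0.5827, 0.0544, 0.1617]
tool_rot: [1.0, -0.025, 0.003, 0.0]
force: [0.5, 0.1, -0.6]
finger_gap: 0.999
gripper_force: 0.0
```

```bash
python3 - <<'E'
from h import *
s,p,M,t=pose(); print(s['t'],p,np.degrees(t))
c=cam('wrist'); pickle.dump(c,open('pics/w8.pkl','wb')); save('wrist','w8',1.5625)
E
```

```text
13.05 [0.58273426 0.05443946 0.1617175 ] -2.911597947470566
```

View pics/w8.png

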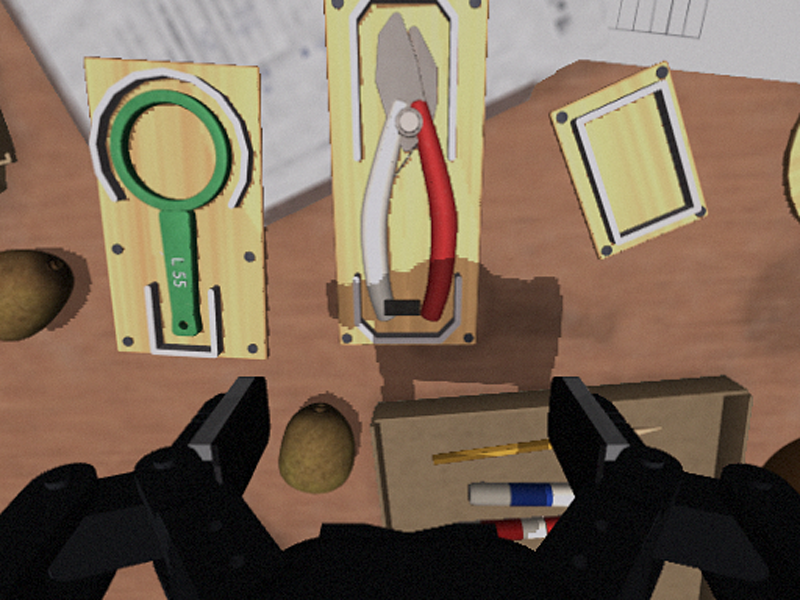

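All good: the gauge sits in its fence at (170,200) and the secateurs in theirs at (410,180), both flat. Next is the stamp.

```bash
python3 - <<'E'
from h import *
c,i=load('w8'); u=1.5625
r,_=rect(c,blob(i,[18,60,140],[36,255,255],(545,55,715,262)),.006); print('well',r)
F=[px2w(c,a/u,b/u,.016)[:2]*1000 for a,b in [(577,124),(664,82),(703,210),(613,243)]]; print('fence',np.round(F),np.mean(F,0))
print(go(.43,.452,.15,0))
E
```

```text
well ((640.62158203125, -83.79046630859375), (96.48047637939453, 70.26937103271484), 21.206008911132812)
fence [[ 665.  -47.]
 [ 685.  -94.]
 [ 613. -125.]
 [ 595.  -72.]] [639.60142957 -84.40218138]
[ -5.75 -12.98   0.33  -0.37]
```

drive_tool:
  motion:
    - [[85, -2.5, -6, 0, -0.3], [85, -5.7, -13, 0.3, -0.3], [85, -5.7, -13, 0.3, -0.3], [85, -5.7, -13, 0.3, -0.3], [85, -5.7, -13, 0.3, -0.3], [85, -5.7, -13, 0.3, -0.3], [85, -5.7, -13, 0.3, -0.3], [85, -5.7, -13, 0.3, -0.3], [85, -5.7, -13, 0.3, -0.3], [85, -5.7, -13, 0.3, -0.3]]

```text
t: 14.1
tcp_pos: [0.4289, 0.4556, 0.1468]
tool_rot: [1.0, -0.002, -0.001, 0.001]
force: [-0.2, -1.3, 0.3]
finger_gap: 0.995
gripper_force: 0.0
```

drive_tool:
  motion:
    - [[60, 0, 0, 0, 0], [60, 0, 0, 0, 0], [60, 0, 0, 0, 0]]

```text
t: 14.4
tcp_pos: [0.4319, 0.4511, 0.1491]
tool_rot: [1.0, -0.006, -0.001, 0.001]
force: [0.9, -0.3, -0.7]
finger_gap: 0.709
gripper_force: 0.0
```

```bash
python3 - <<'E'
from h import *
s,p,M,t=pose(); print(s['t'],p,np.degrees(t),s['qd'].round(2))
c=cam('wrist'); pickle.dump(c,open('pics/w9.pkl','wb')); save('wrist','w9',1.5625)
E
```

```text
14.4 [0.43194982 0.4510948  0.14912316] -0.6410140783298334 [ 0.   -0.01 -0.    0.    0.   -0.  ]
```

View pics/w9.png

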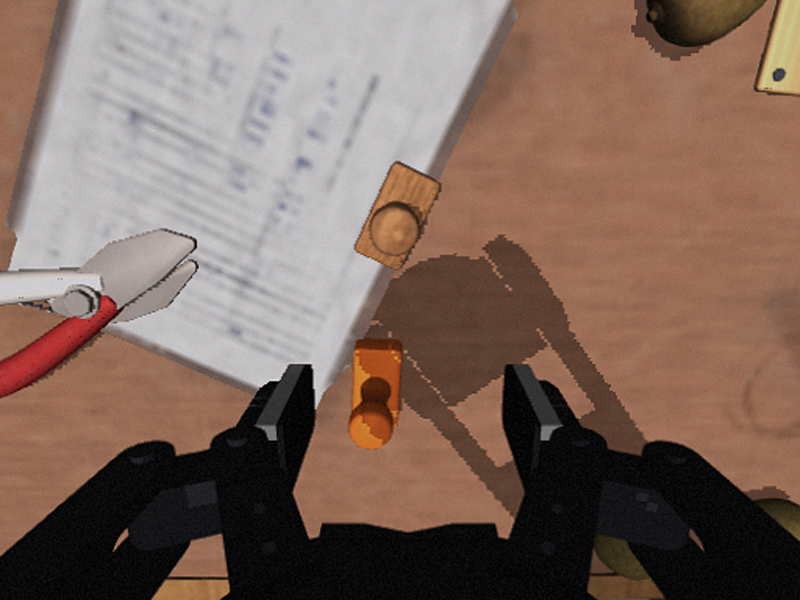

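```bash
python3 - <<'E'
from h import *
c,i=load('w9'); u=1.5625
F=np.array([px2w(c,a/u,b/u,.022)[:2]*1000 for a,b in [(398,161),(441,186),(402,269),(355,250)]]); print(F.round(1),F.mean(0))
d=F[1]-F[2]; e=F[0]-F[3]; print(np.linalg.norm(d),np.linalg.norm(F[0]-F[1]),np.degrees(np.arctan2(d[1],d[0])),np.degrees(np.arctan2(e[1],e[0])))
print('top',px2w(c,395/u,226/u,.065)*1000)
x,y=F.mean(0)/1e3; print(go(x,y,.038,0))
E
```

```text
[[498.5 454.8]
 [485.  431.4]
 [438.5 453.5]
 [449.9 480.1]] [467.96744448 454.9447401 ]
51.515675707922476 26.942725277666842 -25.354958841221865 -27.50010737103157
top [470.11457497 455.84416112  65.        ]
[ 1.2  -0.14  3.71 -0.08]
```

drive_tool:
  motion:
    - [[60, 1.22, -0.14, 0, 0], [60, 1.22, -0.14, 1, 0], [60, 1.22, -0.14, 2, 0], [60, 1.22, -0.14, 3, 0], [60, 1.22, -0.14, 3.5, 0], [60, 1.22, -0.14, 3.7, 0], [60, 1.22, -0.14, 3.7, 0], [60, 1.22, -0.14, 3.7, 0]]

```text
t: 15.25
tcp_pos: [0.4689, 0.4569, 0.0401]
tool_rot: [1.0, -0.005, 0.001, -0.001]
force: [-0.1, 1.0, 0.7]
finger_gap: 0.703
gripper_force: 0.0
```

drive_tool:
  motion:
    - [[40, 0, 0, 0, 0], [15, 0, 0, 0, 0], [15, 0, 0, 0, 0], [15, 0, 0, 0, 0], [15, 0, 0, 0, 0], [15, 0, 0, 0, 0], [15, 0, 0, 0, 0], [15, 0, 0, 0, 0]]
  squeeze: 30

```text
t: 16.05
tcp_pos: [0.4685, 0.457, 0.04]
tool_rot: [1.0, -0.004, 0.001, -0.001]
force: [-1.2, -0.2, 6.0]
finger_gap: 0.264
gripper_force: 29.5
```

```bash
python3 - <<'E'
from h import *
s,p,M,t=pose(); print(s['t'],p,np.degrees(t),s['force'],s['finger_gap'],s['gripper_force'])
print(go(.6403,-.084,p[2]+.07,t+np.radians(47.7)))
E
```

```text
16.05 [0.46849887 0.45702965 0.0399778 ] -0.5119377321214161 [-1.17360648 -0.1814113   5.97281986] 0.26422635835267433 29.49906772992108
[ 5.89 17.98 -2.33 -5.96]
```

drive_tool:
  motion:
    - [[15, 0, 0, -1, 0], [15, 0, 0, -2.3, 0], [15, 0, 0.5, -3, 0], [15, 0, 1.5, -3, -0.5], [15, 0.4, 2.7, -3, -1], [15, 0.8, 3.9, -3, -1.6], [15, 1.2, 5.1, -3, -2.2], [15, 1.6, 6.3, -3, -2.8], [15, 2, 7.5, -3, -3.4], [15, 2.4, 8.7, -3, -4]]

```text
t: 17.05
tcp_pos: [0.5375, 0.1933, 0.1285]
tool_rot: [0.962, 0.273, -0.0, -0.0]
force: [1.1, 0.9, -0.3]
finger_gap: 0.267
gripper_force: 29.7
```

```bash
python3 - <<'E'
from h import *
s,p,M,t=pose(); print(s['t'],p,np.degrees(t),s['force'],s['finger_gap'],s['gripper_force'])
print(go(.60,-.084,.13,np.radians(-.5+47.7)))
E
```

```text
17.05 [0.53750322 0.1932731  0.12848768] 31.686950222557154 [ 1.13258344  0.92339253 -0.34645955] 0.26685918165727374 29.707106571877375
[-3.08  8.96 -0.05 -1.94]
```

drive_tool:
  motion:
    - [[15, -0.2, 1.4, 0, -0.5], [15, -0.5, 2.8, 0, -1], [15, -0.8, 4.2, 0, -1.5], [15, -1.1, 5.6, 0, -1.9], [15, -1.4, 7, 0, -1.9], [15, -1.7, 8.4, 0, -1.9], [15, -1.9, 9.4, 0, -1.9], [15, -1.94, 9.66, 0, -1.94], [15, -1.94, 9.66, 0, -1.94], [15, -1.94, 9.66, 0, -1.94]]

```text
t: 18.05
tcp_pos: [0.6381, -0.0815, 0.1282]
tool_rot: [0.917, 0.399, -0.001, -0.001]
force: [-0.9, -0.1, -1.1]
finger_gap: 0.262
gripper_force: 29.7
```

```bash
python3 - <<'E'
from h import *
s,p,M,t=pose(); print(s['t'],p,np.degrees(t),s['force'],s['finger_gap'],s['gripper_force'])
print(go(.6403,-.084,.046,np.radians(47.2)))
c=cam('wrist'); pickle.dump(c,open('pics/w10.pkl','wb')); save('wrist','w10',1.5625)
E
```

```text
18.05 [ 0.63814894 -0.08147894  0.12824907] 47.020559604343056 [-0.92998337 -0.11655971 -1.1303168 ] 0.2619450715634246 29.714429111627396
[-0.01  0.11  2.74 -0.02]
```

View pics/w10.png

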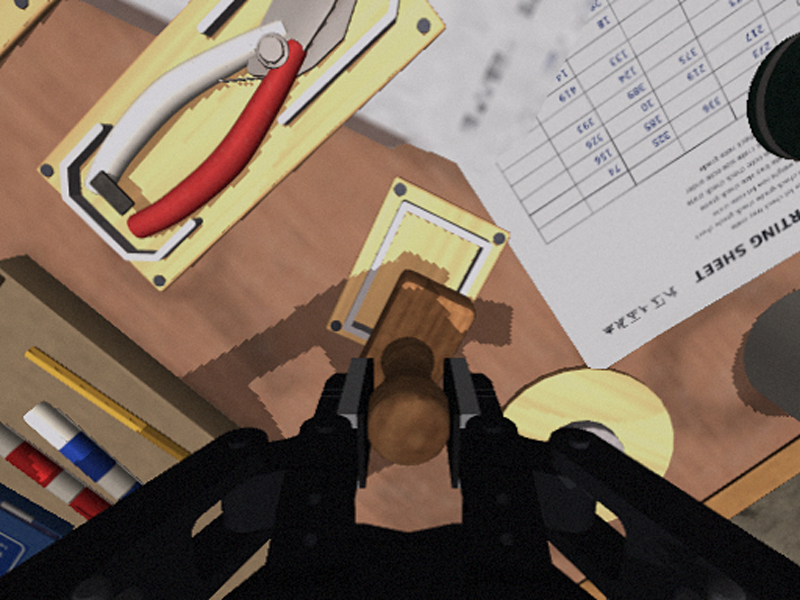

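```bash
python3 - <<'E'
from h import *
c,i=load('w10'); u=1.5625
F=np.array([px2w(c,a/u,b/u,.110)[:2]*1000 for a,b in [(405,270),(477,307)]]); d=F[1]-F[0]; print(F,np.linalg.norm(d),np.degrees(np.arctan2(d[1],d[0])))
t=np.radians(21.2); print(F.mean(0)-28*np.array([np.cos(t),np.sin(t)]))
W=np.array([px2w(c,a/u,b/u,.006)[:2]*1000 for a,b in [(397,177),(511,234),(327,337)]]);print(W,W[1:].mean(0))
E
```

```text
[[660.0449947  -56.95906154]
 [669.39427475 -83.93352035]] 28.54873842865016 -70.88381141806275
[638.61456829 -80.57177891]
[[ 673.38038743  -35.16231221]
 [ 698.42087976 -100.47649041]
 [ 579.94275195  -73.86019228]] [639.18181586 -87.16834134]
```

drive_tool:
  motion:
    - [[15, -0.06, 0.13, 0.7, -0.2], [15, -0.06, 0.13, 1.5, -0.2], [15, -0.06, 0.13, 2.1, -0.2], [15, -0.06, 0.13, 2.45, -0.2], [15, -0.06, 0.13, 2.6, -0.2], [15, -0.06, 0.13, 2.7, -0.2], [15, -0.06, 0.13, 2.73, -0.2], [15, -0.06, 0.13, 2.73, -0.2]]

```text
t: 18.9
tcp_pos: [0.6414, -0.0867, 0.0476]
tool_rot: [0.911, 0.412, 0.0, 0.0]
force: [0.5, 0.1, -0.7]
finger_gap: 0.266
gripper_force: 29.7
```

```bash
python3 - <<'E'
from h import *
s,p,M,t=pose(); print(s['t'],p,np.degrees(t),s['force'],s['finger_gap'],s['gripper_force'])
E
```

```text
18.9 [ 0.64136686 -0.08674222  0.04763679] 48.61076756673945 [ 0.46673918  0.05757426 -0.67140933] 0.26594503638651174 29.714009528397582
```

drive_tool:
  motion:
    - [[15, 0, 0, 0.04, 0], [15, 0, 0, 0.04, 0], [30, 0, 0, 0.04, 0], [50, 0, 0, 0.04, 0], [50, 0, 0, 0.04, 0], [50, 0, 0, -0.5, 0], [50, 0, 0, -1.5, 0], [50, 0, 0, -3, 0], [50, 0, 0, -4.6, 0], [50, 0, 0, -5, 0]]

```text
t: 19.9
tcp_pos: [0.6445, -0.0877, 0.2047]
tool_rot: [0.911, 0.412, 0.005, 0.004]
force: [1.4, -1.6, 0.6]
finger_gap: 0.588
gripper_force: 0.0
```

```bash
python3 - <<'E'
from h import *
s,p,M,t=pose(); print(s['t'],p,np.degrees(t),s['force'],s['finger_gap'],s['gripper_force'])
print(go(.39,-.28,.2,np.radians(90)))
c=cam('wrist'); pickle.dump(c,open('pics/w11.pkl','wb')); save('wrist','w11',1.5625)
E
```

```text
19.9 [ 0.64449933 -0.08768413  0.20466908] 48.61404700198241 [ 1.38926765 -1.59614043  0.55847201] 0.587750404292742 0.0
[-10.42  -2.13   0.16  -5.17]
```

View pics/w11.png

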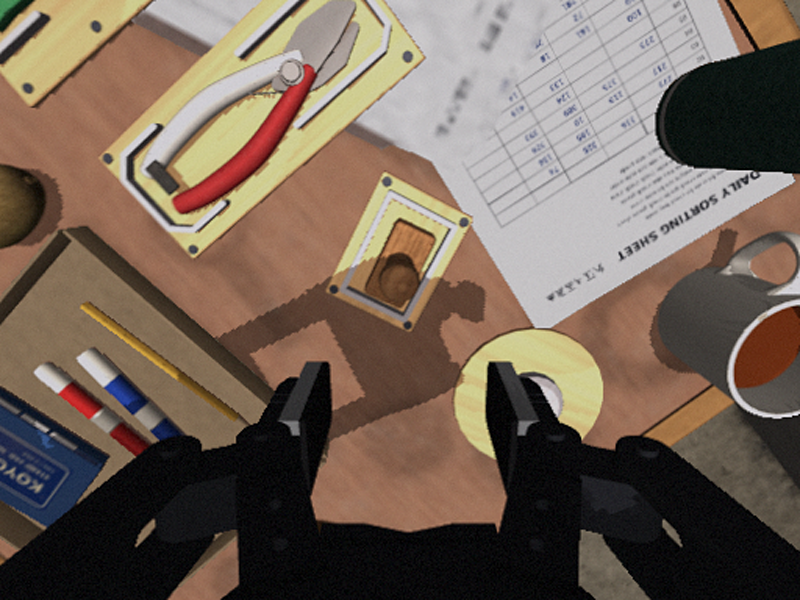

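The stamp stands in its well at (402,265), inside the fence. Now the tape.

drive_tool:
  motion:
    - [[50, -10.4, -2.1, 0.1, -5.2], [50, -10.4, -2.1, 0.1, -5.2], [50, -10.4, -2.1, 0.1, -5.2], [50, -10.4, -2.1, 0.1, -5.2], [50, -10.4, -2.1, 0.1, -5.2], [50, -10.4, -2.1, 0.1, -5.2], [50, -10.4, -2.1, 0.1, -5.2], [50, -10.4, -2.1, 0.1, -5.2], [50, -10.4, -2.1, 0.1, -5.2], [50, -10.4, -2.1, 0.1, -5.2]]

```text
t: 20.95
tcp_pos: [0.3877, -0.2784, 0.1937]
tool_rot: [0.706, 0.709, 0.0, -0.0]
force: [0.8, -0.3, -0.6]
finger_gap: 0.585
gripper_force: 0.0
```

drive_tool:
  motion:
    - [[50, 0, 0, 0, 0], [50, 0, 0, 0, 0], [50, 0, 0, 0, 0]]

```text
t: 21.25
tcp_pos: [0.3878, -0.2785, 0.1939]
tool_rot: [0.705, 0.709, 0.0, -0.0]
force: [-0.3, -0.2, 0.2]
finger_gap: 0.589
gripper_force: 0.0
```

```bash
python3 - <<'E'
from h import *
s,p,M,t=pose(); print(s['t'],p,np.degrees(t),s['q'].round(2))
c=cam('wrist'); pickle.dump(c,open('pics/w12.pkl','wb')); save('wrist','w12',1.5625)
E
```

```text
21.25 [ 0.38782156 -0.27851468  0.19386923] 90.2875684205775 [-0.86  0.39  1.83  0.    0.92 -0.86]
```

View pics/w12.png

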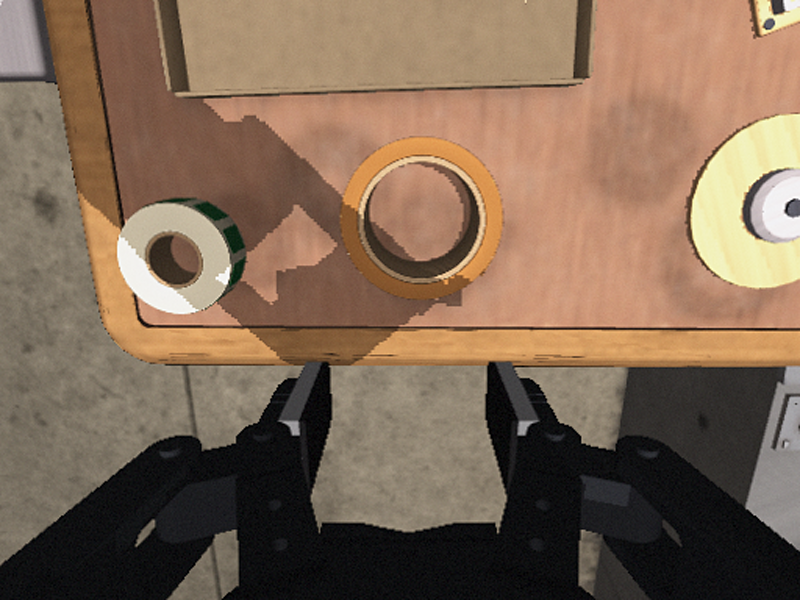

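```bash
python3 - <<'E'
from h import *
c,i=load('w12'); u=1.5625
f=lambda a,b,z:(px2w(c,a/u,b/u,z)*1000)[:2]
print('outer',f(343,218,.048),f(503,218,.048),f(423,137,.048),f(423,299,.048))
print('bore',f(357,219,.048),f(487,219,.048),f(422,155,.048),f(422,284,.048))
C=(f(423,218,.048)+f(422,219.5,.048))/2; print(C)
g=C+[-42,0]; print('grip',g,go(g[0]/1e3,g[1]/1e3,.10,np.pi/2),go(g[0]/1e3,g[1]/1e3,.024,np.pi/2))
E
```

```text
outer [ 348.61485203 -245.95654657] [ 444.13830205 -245.49709297] [ 395.74307044 -199.63494912] [ 397.05258814 -296.43721214]
bore [ 356.95991952 -246.52065843] [ 434.60397406 -246.14841427] [ 395.29940776 -209.53095032] [ 396.29757423 -286.67032067]
[ 396.06924863 -246.20031837]
grip [ 354.06924863 -246.20031837] [ 1.09 -1.12  3.13  0.03] [ 1.09 -1.12  5.66  0.03]
```

drive_tool:
  motion:
    - [[42, 1.02, -1.12, 1, 0], [42, 1.02, -1.12, 2.5, 0], [42, 1.02, -1.12, 3, 0], [42, 1.02, -1.12, 3, 0], [42, 1.02, -1.12, 4, 0], [42, 1.02, -1.12, 5, 0], [42, 1.02, -1.12, 5.5, 0], [42, 1.02, -1.12, 5.66, 0], [42, 1.02, -1.12, 5.66, 0]]

```text
t: 22.2
tcp_pos: [0.3542, -0.2492, 0.0243]
tool_rot: [0.706, 0.708, -0.0, 0.0]
force: [-0.3, 0.8, 1.2]
finger_gap: 0.496
gripper_force: 0.0
```

drive_tool:
  motion:
    - [[25, 0, 0, 0, 0], [5, 0, 0, 0, 0], [5, 0, 0, 0, 0], [5, 0, 0, 0, 0], [5, 0, 0, 0, 0], [5, 0, 0, 0, 0], [5, 0, 0, 0, 0]]
  squeeze: 60

```text
t: 22.9
tcp_pos: [0.3542, -0.2492, 0.025]
tool_rot: [0.706, 0.708, -0.0, 0.001]
force: [2.2, 0.6, 6.7]
finger_gap: 0.13
gripper_force: 63.4
```

```bash
python3 - <<'E'
from h import *
s,p,M,t=pose(); print(s['t'],p,np.degrees(t),s['force'],s['finger_gap'],s['gripper_force'])
print(go(.6425-.042,-.240,p[2]+.06))
E
```

```text
22.9 [ 0.35424773 -0.24923508  0.02498616] 90.21055196056608 [2.16947996 0.62534626 6.68304084] 0.13020601356559489 63.400583267211914
[ 0.28  8.21 -2.    0.  ]
```

drive_tool:
  motion:
    - [[5, 0, 0, -0.8, 0], [5, 0, 0, -1.6, 0], [5, 0, 0, -2.4, 0], [5, 0, 1.2, -2.4, 0], [5, 0.1, 2.4, -2.4, 0], [5, 0.2, 3.7, -2.4, 0], [5, 0.2, 5, -2.4, 0], [5, 0.2, 6.3, -2.4, 0], [5, 0.2, 7.4, -2.4, 0], [5, 0.2, 7.9, -2.4, 0]]

```text
t: 23.9
tcp_pos: [0.5934, -0.2416, 0.096]
tool_rot: [0.705, 0.709, 0.0, 0.001]
force: [-0.6, -0.1, -1.3]
finger_gap: 0.129
gripper_force: 62.2
```

drive_tool:
  motion:
    - [[5, 0, 0.2, 0, 0], [5, 0, 0.3, 0, 0], [5, 0, 0.3, 0, 0]]

```text
t: 24.2
tcp_pos: [0.5984, -0.2414, 0.0957]
tool_rot: [0.706, 0.708, -0.0, -0.001]
force: [-1.1, -0.1, -1.7]
finger_gap: 0.133
gripper_force: 62.1
```

```bash
python3 - <<'E'
from h import *
s,p,M,t=pose(); print(s['t'],p,np.degrees(t),s['force'],s['ft_torque'],s['finger_gap'],s['gripper_force'])
c=cam('wrist'); pickle.dump(c,open('pics/w13.pkl','wb')); save('wrist','w13',1.5625)
c,i=load('w13'); h=cv2.cvtColor(i,cv2.COLOR_BGR2HSV)
print(w2px(c,[[p[0]+.042,p[1]+.0012,p[2]+.023]]),w2px(c,[[.6425,-.24,.006]]))
# orange tape top mask extents at its top height
m=cv2.inRange(h,np.array([8,130,90]),np.array([18,255,255])); n,l,st,ce=cv2.connectedComponentsWithStats(m); print([(a.tolist(),b.round().tolist()) for a,b in zip(st[1:],ce[1:]) if a[4]>400])
y=cv2.inRange(h,np.array([19,60,140]),np.array([36,255,255])); n,l,st,ce=cv2.connectedComponentsWithStats(y); print([(a.tolist(),b.round().tolist()) for a,b in zip(st[1:],ce[1:]) if a[4]>400])
E
```

```text
24.2 [ 0.5984064  -0.24141709  0.09565167] 90.18823395589986 [-1.07951892 -0.07708354 -1.69180475] [ 0.02695795  0.07031307 -0.03112571] 0.1326741841361034 62.13027834892273
[[357.495924   266.12360463]] [[317.69344195 189.70675573]]
[([245, 161, 259, 173, 10946], [368.0, 234.0]), ([0, 286, 139, 27, 3047], [61.0, 298.0])]
[([247, 113, 102, 49, 789], [291.0, 132.0])]
```

```bash
python3 - <<'E'
from h import *
c,i=load('w13'); h=cv2.cvtColor(i,cv2.COLOR_BGR2HSV); s,p,M,t=pose(); zt=p[2]+.023
m=cv2.inRange(h,np.array([8,130,90]),np.array([18,255,255])); n,l,st,ce=cv2.connectedComponentsWithStats(m); k=[j for j in range(1,n) if st[j][4]>8000][0]
def circ(mask,z,ok):
    v,u=np.nonzero(mask); P=[]
    for col in np.unique(u):   # uppermost pixel of each column = far outer edge
        P.append((col,v[u==col].min()))
    W=np.array([px2w(c,a,b-.5,z)[:2]*1000 for a,b in P]); W=W[[ok(a,b) for a,b in P]]
    from scipy.optimize import least_squares
    r=least_squares(lambda q:np.hypot(W[:,0]-q[0],W[:,1]-q[1])-q[2],[640,-240,55],loss='soft_l1'); rf=lambda R0:least_squares(lambda q:np.hypot(W[:,0]-q[0],W[:,1]-q[1])-R0,[640,-240],loss='soft_l1').x
    return r.x.round(1),rf,len(W),np.abs(r.fun).mean()
a,f,n1,e=circ(l==k,zt,lambda a,b:b<230); print('tape',a,f(49),n1,e)
y=cv2.inRange(h,np.array([19,60,140]),np.array([36,255,255])); n,l2,st,ce=cv2.connectedComponentsWithStats(y); k2=1+np.argmax(st[1:,4])
a,f,n1,e=circ(l2==k2,.006,lambda a,b:b<150); print('base',a,f(60),n1,e)
c1,i1=load('w12'); print('hub in w12', (px2w(c1,766/1.5625,202/1.5625,.006)*1000))
E
```

```text
tape [ 639.5 -240.9   47.8] [ 639.52304662 -242.22405878] 209 0.10492024667703863
base [ 640.9 -240.4   59.3] [ 641.07350446 -241.18039014] 96 0.2164165569294234
hub in w12 [ 632.5261927  -239.03440671    6.        ]
```

Tape centre in hand is (639.5,-241) against the hub at (641,-240.7), so I lower it.

drive_tool:
  motion:
    - [[5, 0.01, 0.05, 0.6, 0], [5, 0.01, 0.05, 1.2, 0], [5, 0.01, 0.05, 1.7, 0], [5, 0.01, 0.05, 1.95, 0], [5, 0.01, 0.05, 2.08, 0], [5, 0.01, 0.05, 2.13, 0], [5, 0.01, 0.05, 2.13, 0], [5, 0.01, 0.05, 2.13, 0]]

```text
t: 25.05
tcp_pos: [0.6015, -0.2417, 0.0329]
tool_rot: [0.706, 0.708, 0.0, 0.001]
force: [0.9, -1.1, -1.4]
finger_gap: 0.135
gripper_force: 62.1
```

```bash
python3 - <<'E'
from h import *
s,p,M,t=pose(); print(s['t'],p,np.degrees(t),s['force'],s['finger_gap'],s['gripper_force'])
E
```

```text
25.05 [ 0.60152482 -0.24171997  0.03291087] 90.20353378981544 [ 0.88426233 -1.13368468 -1.3971771 ] 0.13469109171590038 62.050724029541016
```

drive_tool:
  motion:
    - [[5, 0, 0, 0.05, 0], [5, 0, 0, 0.05, 0], [5, 0, 0, 0.06, 0], [18, 0, 0, 0.06, 0], [30, 0, 0, 0.06, 0], [36, 0, 0, 0.06, 0], [36, 0, 0, 0.06, 0], [36, 0, 0, -0.6, 0], [36, 0, 0, -1.6, 0], [36, 0, 0, -3, 0]]

```text
t: 26.05
tcp_pos: [0.5994, -0.2405, 0.1209]
tool_rot: [0.706, 0.708, -0.001, -0.003]
force: [-0.9, -0.8, 0.2]
finger_gap: 0.422
gripper_force: 0.0
```

drive_tool:
  motion:
    - [[50, -1, 0, -2, 0], [50, -2.5, 0, -3, 0], [50, -2.5, -2, -4, 0], [50, -2.5, -2, -4, 0], [50, -2.5, -2, -4, 0], [50, -2.5, -2, -4, 0], [50, -2.5, -2, -4, 0], [50, -2.5, -2, -4, 0]]

```text
t: 26.85
tcp_pos: [0.5417, -0.3158, 0.2408]
tool_rot: [0.705, 0.709, 0.0, -0.001]
force: [0.9, -0.5, 0.1]
finger_gap: 0.589
gripper_force: 0.0
```

```bash
python3 - <<'E'
from h import *
s,p,M,t=pose(); print(s['t'],p,np.degrees(t),s['force'])
c=cam('wrist'); pickle.dump(c,open('pics/w14.pkl','wb')); save('wrist','w14',1.5625)
c,i=load('w14'); h=cv2.cvtColor(i,cv2.COLOR_BGR2HSV)
from scipy.optimize import least_squares
def fit(lo,hi,z,guess):
    m=cv2.inRange(h,np.array(lo),np.array(hi)); n,l,st,ce=cv2.connectedComponentsWithStats(m)
    for j in range(1,n):
        if st[j][4]<600: continue
        cs,_=cv2.findContours((l==j).astype(np.uint8),cv2.RETR_EXTERNAL,cv2.CHAIN_APPROX_NONE); H=cv2.convexHull(cs[0])[:,0]
        W=np.array([px2w(c,a,b,z)[:2]*1000 for a,b in H]); r=least_squares(lambda q:np.hypot(W[:,0]-q[0],W[:,1]-q[1])-q[2],guess,loss='soft_l1')
        print(lo,st[j],r.x.round(1),np.abs(r.fun).mean().round(2))
print(w2px(c,[[.641,-.2407,.054],[.6403,-.084,.077]]))
fit([8,130,90],[18,255,255],.054,[640,-240,49]); fit([19,60,140],[36,255,255],.006,[640,-240,60])
b=cv2.inRange(h,np.array([8,130,90]),np.array([18,255,255])); v,u=np.nonzero(b)
E
```

```text
26.85 [ 0.54174172 -0.31579328  0.24084988] 90.26656177594971 [ 0.89927585 -0.52576802  0.13568398]
[[ 358.87810576   93.26731699]
 [ 383.16325442 -105.15305153]]
[8, 130, 90] [ 313   45   96   98 2832] [ 642.7 -242.9   48.8] 0.22
[8, 130, 90] [ 480  101   32   62 1475] [-366444.8  -60992.3  372216.9] 9.39
[8, 130, 90] [    0   169   512    26 11727] [ -72120.7 2234121.5 2235637.7] 11.73
```

The tape measures (642.7,-242.9) with its top circle radius at 48.8 mm, so it sits within about 3 mm of the hub at the right height. The other three were seen in place, and the arm is clear.

```bash
python3 -c "
from station import manip; print(manip.sign_off())"
```

```text
the job is handed in; nothing more can be done
None
```

The job is handed in at about 27 s of the 122 s allowed: gauge, secateurs, stamp and tape are each resting freely in their own rest by my camera checks (the tape's final check was numeric only), with no verdict returned.

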